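# Put the peeler away, then unlock the drawer and hold its lock pin up

### The arm

A 7-joint arm with a two-finger parallel gripper is mounted at the origin on a cart in front of the work surface, level with it; the furniture and walls round the work are solid. World frame = base frame: x ahead of the robot, y to its left, z up, the work surface at z = 0. Lengths are in m, angles in rad, forces in N, time in s.
With the tool pointing down it reaches from about 0.425 to 0.925 m from the base axis. Payload 6.8 kg.
Tool frame: the origin (TCP) lies midway between the tips of the shut fingers; the grasp point (between the pads) lies 19 mm behind it; z points along the fingers, y is the line along which they close (so a half turn about z gives the same grasp; the last joint's range is limited). The gripper opens to 85 mm and grips with 20 to 120 N. Pads are 22 mm wide; open, the fingers measure 114 mm over their backs; the gripper's body (76 mm by 85 mm) begins 54 mm behind the grasp point. The pads swing forward as they close: fully open they stand 13 mm farther back than shut.
Start: joints at [-1.246, 0.477, 0.022, 1.555, -0.011, 1.109, -0.083], TCP at [0.283, 0.613, 0.231] pointing down, gripper open.
Joint ranges: [-2.96, 2.96], [-0.34, 2.1], [-1.41, 1.46], [0.24, 2.44], [-1.37, 4.51], [0.17, 1.92], [-2.96, 2.96]. Speed limits (rad/s): [2.39, 2.39, 3.14, 3.14, 3.14, 3.14, 3.14].

### API

Orientations are given as a unit quaternion [w, x, y, z].
In Python, from station import bot, eyes, ticket gives the robot as it stands.
- The arm moves only by the shell command python3 -m crank 'ROWS' [FORCE]. ROWS is text: rows parted by semicolons, each of 7 numbers parted by spaces: the shift along the tool's x, y, z in units of 0.5 m (1.0 is 0.5 m), then the turn, a rotation vector about the tool's x, y, z in units of 180 degrees (1.0 is 180 degrees), then the closure, from 0 (fully open) to 1 (shut). A call has 1 to 20 rows; each row is the pose to reach, as a shift and turn from the pose commanded when the call began, along the tool's axes at that moment, turning the shorter way round; what a row does not reach only later rows make up. A row lasts 1/10 s, in which the tool goes at most 50 mm and 8.59 degrees, less where a joint would pass 70% of its speed; a pose out of reach is approached as far as the arm can. A call with a number of a shift or a turn outside -1 to 1 is refused whole. A call with a gripper value outside its range is refused whole. The fingers move at their own pace and stop on an object; FORCE is the grip in N (left out, the last holds). Time passes only in rows, so rows that repeat a pose let the fingers close. It gives the time, the measured TCP pose, the force, the opening and the grip force at its end, in the units of the state.
- bot.get_obs(): the state, without advancing time (a new reading comes with each control period).
- eyes.read_camera(name): name is "scene" or "side" or "wrist"; returns a dict with "image" (420x560x3 uint8, red, green, blue), "K" (3x3 intrinsics, pixels), "dist" ([k1, k2, p1, p2, k3] as OpenCV has them; the pictures are not rectified), "R" (3x3) and "t" (3): a world point X has camera coordinates R X + t. Camera axes: x right, y down, z forward; pixel columns grow to the right and rows downward; lengths in m; the calibration is good to about 2 mm. A picture is of the moment at which its call begins. There is no depth.
- ticket.hand_in(): hands the job in; it is judged then, once.
The state is a dict: "t": time; "q": joint angles; "joint_vel": joint speeds; "joint_torque": joint torques, N m; "eef_pos": TCP position; "tool_rot": TCP orientation; "contact_force": force on the tool from outside, world axes, zero at the start; "torque": the same for the moment, N m; "gripper_width": opening from 0.0 (shut) to 1.0 (fully open); "grasp_force": force on a finger pad.
Only numpy, scipy, OpenCV 4.12 (cv2) and the standard library are available. Lean on these libraries where they do the work, as an engineer would, in place of code of your own. Each camera call takes 0.05 s, during which the arm holds its last target. There are 200 camera calls.

### The job

Lay the peeler flat in the open drawer of the small wooden drawer box and let go of it. Then pull the black sprung knob of the lock pin on top of the box straight up as far as it goes, so that the pin leaves its hole and the drawer runs shut by itself, and finish while still holding the knob fully up, because the pin would lock the drawer again if it dropped. Leave the teaspoon, the kitchen timer and the bowl where they are.

Things in the scene. Friction and masses are not known exactly. Their poses are not given: they have to be found in the camera images.
- peeler: Vegetable peeler with a thick red handle and a short metal blade, 170 long (its x), 25 wide (y), 18 high (z), lying on the worktop left or right of the drawer box. Origin: centre of its underside; grip it across its 25 mm width near the middle. 80 g, varying.
- drawer_box: Small wooden drawer box fixed on the worktop, 150 deep (x) x 270 wide (y), flat roof 60 above the worktop. Origin: centre of its underside; x to its back, y to its left, z up. The open drawer stands out of its front face (x = -75) as far as x = -210; the black knob stands on its roof near the front left corner.
- drawer_in (a point): Point on the drawer's inner floor; moves with it; axes as drawer_box, where it lies at (-117.5, -8, 13) while open. In its frame the inside is x -70 to 66, y -110 to 108 (left of that a rail with the pin's holes); walls 32 high, front panel 39. While open, the roof covers it beyond x = 42, so from above the opening is x -70 to 42, y -110 to 108 (middle x -14).
- drawer (a joint): Drawer slide, m: 0 fully open as at the start, 0.115 fully shut (slides to +x of drawer_box). A spring of 3 to 4 N and a damper draw it shut in about a second as soon as the lock pin is clear; until then the pin locks it within 2 mm of open.
- knob (a point): Centre of the lock pin's knob: upright round black knob, 22 diameter, 36 high (18 above and below this point); z up. Seated, it lies at (-60, 112, 96) in the frame of drawer_box, 3 over a steel bush (20 diameter, top 75 over the worktop; foot plate 22 x 40, 5 high with screws, on the roof). Grip its sides from above; fingertips may reach 15 to 20 below this point.
- plunger (a joint): Travel of the lock pin and its knob, m: 0 seated, 0.014 fully up against its stop. The spring takes 4 N at rest to 9 N fully up, plus up to 1 N of rubbing; the pin reaches 7 mm into the drawer's rail, so it is clear above 0.007. It drops back when let go.
- teaspoon: Metal teaspoon, 130 x 26 x 11, lying on the other side of the drawer box from the peeler; origin at the centre of its underside. Bystander.
- kitchen_timer: White round kitchen timer, 68 diameter, 58 high, on the right; origin at the centre of its underside. Bystander.
- rice_bowl: White bowl, 115 diameter, 52 high, on the right towards the back; origin at the centre of its underside. Bystander.
Things that resemble listed ones, but are neither listed nor needed, are in the scene too. Leave any orange look-alike of the peeler alone.

How it is judged:
On the way, in this order (a step that is already met when the one before it is completed fails the run):
1. the peeler lies flat in the open drawer, let go and at rest, with the drawer still locked open (x of peeler in the frame of drawer_in between -0.062 and 0.062 m and y of peeler in the frame of drawer_in between -0.06 and 0.06 m and z of peeler in the frame of drawer_in between -0.008 and 0.028 m and angle between peeler's own x axis and vertical between 1.4 and 1.75 rad and contact force between the fingers and peeler below 0.1 N and linear speed of peeler below 0.02 m/s and value of joint drawer below 0.008 m), for 0.2 s.
2. the knob is held fully up by the fingers (value of joint plunger above 0.0115 m and contact force between the fingers and plunger above 1 N), for 0.3 s.
At the end, for the whole second after the job is handed in: Fingers hold the knob at least 11.5 of its 14 mm up; drawer shut (joint over 0.105); peeler level within about 10 degrees in the drawer, origin within 62 mm (x) and 60 mm (y) of site drawer_in, 8 mm below to 28 mm above it, untouched by the fingers (all of step 2 and value of joint drawer above 0.105 m and x of peeler in the frame of drawer_in between -0.062 and 0.062 m and y of peeler in the frame of drawer_in between -0.06 and 0.06 m and z of peeler in the frame of drawer_in between -0.008 and 0.028 m and angle between peeler's own x axis and vertical between 1.4 and 1.75 rad and contact force between the fingers and peeler below 0.1 N); the arm keeps its last pose, push and grip.
It fails at once if the teaspoon is moved more than 30 mm (distance of teaspoon from where it was at the start of the episode above 0.03 m).
It fails at once if the kitchen timer is moved more than 30 mm (distance of kitchen_timer from where it was at the start of the episode above 0.03 m).
It fails at once if the bowl is moved more than 30 mm (distance of rice_bowl from where it was at the start of the episode above 0.03 m).
It also fails if it takes over 54 s, if anything falls off the work surface, if the arm or the gripper's body presses on something with over 40 N, if the wrist force passes 120 N, or if a joint passes its speed limit or range.

## Working session

There is one attempt and no reset: what is moved stays moved. The work goes in short steps, Python scripts to look and compute and a shell command to move; the robot and the scene stay as the last step left them, time stands still between calls to the robot, and variables do not carry over. Pictures are saved under pics/ and viewed, at most 10 in all, crops included, and the job is handed in when it is done.

```bash
mkdir -p pics; ls; cat > h.py <<'E'
import numpy as np, cv2
from station import bot, eyes, ticket
from scipy.spatial.transform import Rotation as Ro
def cam(n):
    c=eyes.read_camera(n)
    for k in('K','dist','R','t'): c[k]=np.array(c[k],float)
    return c
def save(c,f): cv2.imwrite('pics/'+f,np.array(c['image'])[:,:,::-1])
def ray(c,px,z):
    u=cv2.undistortPoints(np.array(px,float).reshape(-1,1,2),c['K'],c['dist']).reshape(-1,2)
    d=np.c_[u,np.ones(len(u))]@c['R']; o=-c['R'].T@c['t'].ravel()
    return o+d*((z-o[2])/d[:,2])[:,None]
def proj(c,X):
    return cv2.projectPoints(np.array(X,float).reshape(-1,3),cv2.Rodrigues(c['R'])[0],c['t'],c['K'],c['dist'])[0].reshape(-1,2)
def tool():
    o=bot.get_obs(); q=o['tool_rot']; return np.array(o['eef_pos']),Ro.from_quat([q[1],q[2],q[3],q[0]])
E
python3 - <<'E'
from h import *
a=cam('scene');b=cam('side')
save(a,'scene.png');save(b,'side.png')
for c in(a,b): print(-c['R'].T@c['t'])
p,r=tool();print(p,r.as_matrix().round(3),bot.get_obs())
E
```

```text
pics
[-0.31785905  0.35819328  1.22962487]
[0.30107648 0.98187389 0.93435574]
[0.28289787 0.61228991 0.2304411 ] [[-0.908  0.419 -0.001]
 [ 0.419  0.908 -0.002]
 [-0.    -0.002 -1.   ]] {'t': 0.1, 'q': array([-1.24610301,  0.47771457,  0.02234894,  1.55631441, -0.01149499,
        1.10930179, -0.08306314]), 'joint_vel': array([-0.00023456, -0.00124074, -0.00016859, -0.00087451,  0.00094238,
        0.00086572,  0.00049782]), 'joint_torque': array([ 3.55201875e-03, -5.97759748e+01,  1.61334917e+00, -2.81951594e+01,
        1.27780822e-02,  5.04517448e-03,  2.62159438e-05]), 'eef_pos': array([0.28289787, 0.61228991, 0.2304411 ]), 'tool_rot': array([-1.11892584e-04,  2.14685317e-01,  9.76682941e-01, -7.97102800e-04]), 'contact_force': array([ 0.55013224, -0.29431832,  0.79522109]), 'torque': array([ 0.00388504, -0.05316803, -0.02280047]), 'grasp_force': 0.0, 'gripper_width': 0.9998784979885686}
```

View pics/scene.png

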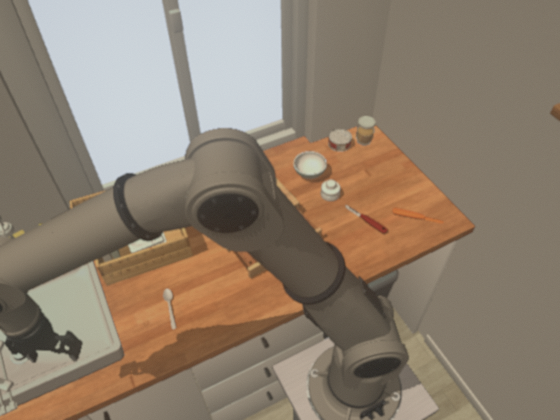

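View pics/side.png

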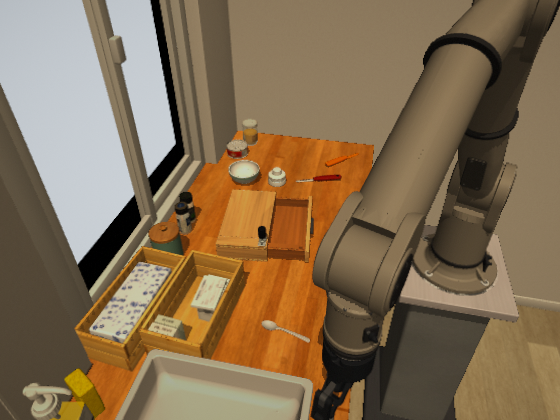

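The scene view shows two candidates: a dark red one at scene (367,219) / side (320,179), and an orange one at scene (415,215) / side (337,160). The dark red one fits the thick red handle with a short metal blade. In the side view the black knob is at about (262,237) and the box roof at about (248,223). Next I'll measure and take one enlarged crop.

```bash
python3 - <<'E'
from h import *
a=cam('scene');b=cam('side')
for n,c,roi in(('scene',a,(180,250,330,460)),('side',b,(140,200,280,360))):
    im=np.array(c['image']);hsv=cv2.cvtColor(im,cv2.COLOR_RGB2HSV)
    m=(((hsv[...,0]<5)|(hsv[...,0]>172))&(hsv[...,1]>150)).astype(np.uint8)
    k=np.zeros_like(m);y0,y1,x0,x1=roi;k[y0:y1,x0:x1]=1;m*=k
    nn,l,s,ce=cv2.connectedComponentsWithStats(m)
    for i in range(1,nn):
        if s[i,4]>25:
            pts=np.argwhere(l==i)[:,::-1]; W=ray(c,pts,0.012)[:,:2]
            r=cv2.minAreaRect(W.astype(np.float32)*1000); bx=cv2.boxPoints(r)
            mu=W.mean(0);ev=np.linalg.svd(W-mu,full_matrices=False)[2][0]
            print(n,ce[i],s[i],'W',mu.round(3),'axis',np.degrees(np.arctan2(ev[1],ev[0])).round(1),r)
s=np.array(b['image'])[140:280,200:370,::-1]
cv2.imwrite('pics/crop.png',cv2.resize(s,None,fx=4.2,fy=4.2,interpolation=cv2.INTER_CUBIC))
E
```

```text
scene [373.65882353 223.35294118] [362 216  24  16  85] W [ 0.411 -0.34 ] axis -161.8 ((412.2873229980469, -339.28240966796875), (88.73786163330078, 14.345600128173828), 18.94346809387207)
side [327.36448598 177.24299065] [313 175  28   6 107] W [ 0.414 -0.343] axis 20.3 ((417.1675720214844, -341.8260498046875), (102.58000946044922, 27.3102970123291), 18.829566955566406)
```

View pics/crop.png

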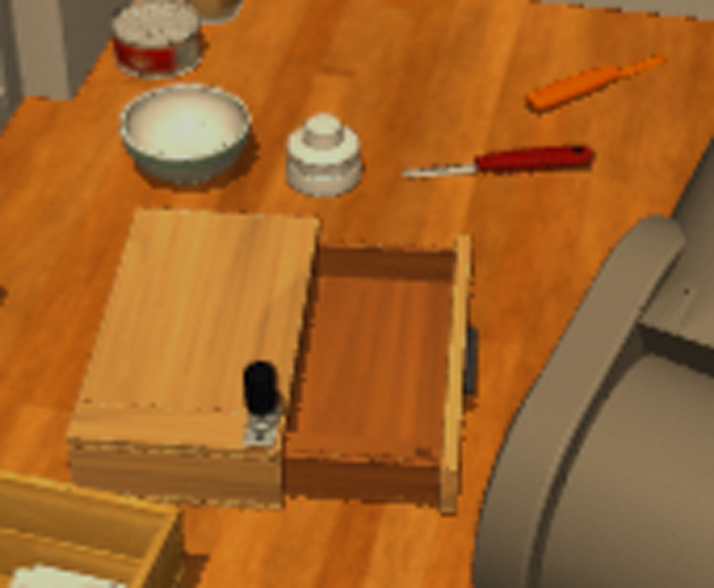

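The crop confirms it: the dark red peeler has its blade tip at crop (404,176) and handle end at (592,155). The orange look-alike is above it and stays put. Roof corners are at crop (137,209), (320,217), (282,450) and (68,440); the knob is at (261,388).

```bash
python3 - <<'E'
from h import *
b=cam('side')
f=lambda L:np.array(L)/4.2-0.4+[200,140]
P=ray(b,f([[404,176],[592,155]]),0.009);print('peeler ends',P.round(3),np.linalg.norm(P[1]-P[0]),P.mean(0),np.degrees(np.arctan2(*(P[1]-P[0])[1::-1])))
R=ray(b,f([[137,209],[320,217],[282,450],[68,440]]),0.06);print('roof',R.round(3))
print([np.linalg.norm(R[i]-R[(i+1)%4]).round(3) for i in range(4)],R.mean(0))
K=ray(b,f([[261,388]]),0.096);print('knob',K)
l=((R[2]-R[1])+(R[3]-R[0]))[:2]; yaw=np.arctan2(l[1],l[0])-np.pi/2
x=np.array([np.cos(yaw),np.sin(yaw)]);y=np.array([-x[1],x[0]])
c=R.mean(0)[:2];print('yaw',np.degrees(yaw)); print('knob pred',c-.06*x+.112*y,'drawer mid',c+(-.1315)*x+(-.008)*y)
E
```

```text
peeler ends [[ 0.525 -0.295  0.009]
 [ 0.367 -0.362  0.009]] 0.17174640794069768 [ 0.44623932 -0.32850263  0.009     ] -156.867037809153
roof [[ 0.716 -0.133  0.06 ]
 [ 0.568 -0.154  0.06 ]
 [ 0.534  0.113  0.06 ]
 [ 0.682  0.135  0.06 ]]
[np.float64(0.149), np.float64(0.269), np.float64(0.149), np.float64(0.27)] [ 0.62503716 -0.00970605  0.06      ]
knob [[0.55319123 0.09273356 0.096     ]]
yaw 7.332807063377903
knob pred [0.55123302 0.09372001] drawer mid [ 0.49563369 -0.0344243 ]
```

```bash
cat >> h.py <<'E'
def go(xyz,az=None):
    "print row numbers for TCP at xyz, closing line at azimuth az (deg), tool down"
    p,r=tool(); s=r.inv().apply(np.array(xyz)-p)/0.5
    if az is None: v=np.zeros(3)
    else:
        a=np.radians(az); y=np.array([np.cos(a),np.sin(a),0]);z=np.array([0,0,-1.]);x=np.cross(y,z)
        v=(r.inv()*Ro.from_matrix(np.c_[x,y,z])).as_rotvec()/np.pi
    print('row',s.round(4),v.round(4))
E
python3 - <<'E'
from h import *
go([.5,.2,.25],0);go([.446,-.3285,.2],-68.5)
E
```

```text
row [-0.74   -0.567  -0.0378] [-2.000e-04  2.000e-04  3.622e-01]
row [-1.0853 -1.5717  0.063 ] [-1.000e-04  3.000e-04  7.428e-01]
```

```bash
R='-0.74 -0.567 -0.038 0 0 0.362 0'; python3 -m crank '-0.74 -0.567 -0.038 0 0 0.362 0; -0.74 -0.567 -0.038 0 0 0.362 0; -0.74 -0.567 -0.038 0 0 0.362 0; -0.74 -0.567 -0.038 0 0 0.362 0; -0.74 -0.567 -0.038 0 0 0.362 0; -0.74 -0.567 -0.038 0 0 0.362 0; -0.74 -0.567 -0.038 0 0 0.362 0; -0.74 -0.567 -0.038 0 0 0.362 0; -0.74 -0.567 -0.038 0 0 0.362 0; -0.74 -0.567 -0.038 0 0 0.362 0; -0.74 -0.567 -0.038 0 0 0.362 0; -0.74 -0.567 -0.038 0 0 0.362 0; -0.74 -0.567 -0.038 0 0 0.362 0; -0.74 -0.567 -0.038 0 0 0.362 0'
python3 -c "
from h import *
go([.446,-.3285,.2],-68.5)"
```

```text
t: 1.65
eef_pos: [0.4993, 0.2018, 0.2501]
tool_rot: [-0.0, 0.706, 0.708, -0.0]
contact_force: [0.2, 1.2, -0.4]
gripper_width: 0.998
grasp_force: 0.0
row [-1.0603 -0.1104  0.1   ] [-2.000e-04  0.000e+00  3.817e-01]
```

```bash
python3 -m crank '-1 -0.11 0.1 0 0 0.382 0; -1 -0.11 0.1 0 0 0.382 0; -1 -0.11 0.1 0 0 0.382 0; -1 -0.11 0.1 0 0 0.382 0; -1 -0.11 0.1 0 0 0.382 0; -1 -0.11 0.1 0 0 0.382 0; -1 -0.11 0.1 0 0 0.382 0; -1 -0.11 0.1 0 0 0.382 0; -1 -0.11 0.1 0 0 0.382 0; -1 -0.11 0.1 0 0 0.382 0; -1 -0.11 0.1 0 0 0.382 0; -1 -0.11 0.1 0 0 0.382 0; -1 -0.11 0.1 0 0 0.382 0; -1 -0.11 0.1 0 0 0.382 0'
python3 - <<'E'
from h import *
c=cam('wrist');save(c,'w1.png')
im=np.array(c['image']);hsv=cv2.cvtColor(im,cv2.COLOR_RGB2HSV)
m=(((hsv[...,0]<5)|(hsv[...,0]>172))&(hsv[...,1]>150)).astype(np.uint8)
n,l,s,ce=cv2.connectedComponentsWithStats(m)
for i in range(1,n):
    if s[i,4]>200:
        W=ray(c,np.argwhere(l==i)[:,::-1],0.012)[:,:2];mu=W.mean(0);ev=np.linalg.svd(W-mu,full_matrices=False)[2][0]
        print(ce[i],s[i],mu,np.degrees(np.arctan2(ev[1],ev[0])),cv2.minAreaRect((W*1000).astype(np.float32)))
print(proj(c,[[.525,-.295,.009],[.367,-.362,.009],[.446,-.3285,.018]]))
go([.446,-.3285,.2],-68.5)
E
```

```text
t: 3.05
eef_pos: [0.4465, -0.2975, 0.2002]
tool_rot: [-0.001, 0.982, 0.187, 0.0]
contact_force: [0.3, 0.3, -0.6]
gripper_width: 1.001
grasp_force: 0.0
[303.83307004 225.82991048] [ 290  176   27   98 1899] [ 0.41792492 -0.34074804] -162.45365766860826 ((417.65216064453125, -341.1507568359375), (105.43494415283203, 23.30390167236328), 17.08861541748047)
[[303.01647292 108.06607149]
 [303.19806073 273.43998395]
 [303.94794227 199.19572405]]
row [-0.0234  0.0571  0.0005] [-0.0003 -0.0002 -0.0001]
```

View pics/w1.png

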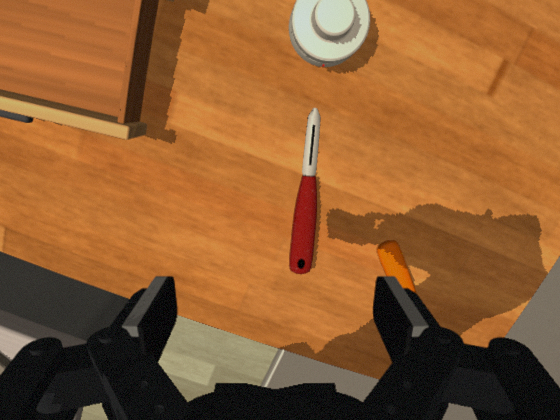

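The wrist view confirms the red peeler. Its tip is at (316,108) and its handle end at (300,273); the handle is centred at (0.418,-0.341) on an axis of 17.3°, so the grip point is about (0.438,-0.335). The orange end at (388,245) is well clear.

```bash
python3 -c "
from h import *
go([.438,-.335,.06],-72.7);go([.438,-.335,.004],-72.7)"
```

```text
row [-0.0433  0.0636  0.2805] [-0.0003 -0.0002  0.0233]
row [-0.0433  0.0637  0.3925] [-0.0003 -0.0002  0.0233]
```

```bash
python3 -m crank '-0.043 0.064 0.1 0 0 0.023 0.2; -0.043 0.064 0.2 0 0 0.023 0.2; -0.043 0.064 0.28 0 0 0.023 0.2; -0.043 0.064 0.32 0 0 0.023 0.2; -0.043 0.064 0.36 0 0 0.023 0.2; -0.043 0.064 0.38 0 0 0.023 0.2; -0.043 0.064 0.392 0 0 0.023 0.2; -0.043 0.064 0.392 0 0 0.023 0.2; -0.043 0.064 0.392 0 0 0.023 1; -0.043 0.064 0.392 0 0 0.023 1; -0.043 0.064 0.392 0 0 0.023 1; -0.043 0.064 0.392 0 0 0.023 1; -0.043 0.064 0.392 0 0 0.023 1; -0.043 0.064 0.392 0 0 0.023 1; -0.043 0.064 0.392 0 0 0.023 1; -0.043 0.064 0.392 0 0 0.023 1' 50
python3 -m crank '0 0 -0.05 0 0 0 1; 0 0 -0.1 0 0 0 1; 0 0 -0.18 0 0 0 1; 0 0 -0.26 0 0 0 1; 0 0 -0.34 0 0 0 1; 0 0 -0.34 0 0 0 1; 0 0 -0.34 0 0 0 1'
python3 - <<'E'
from h import *
c=cam('wrist');save(c,'w2.png')
go([.4956,-.0344,.17],7.3)
E
```

```text
t: 4.7
eef_pos: [0.4376, -0.3377, 0.0052]
tool_rot: [0.0, 0.989, 0.149, 0.001]
contact_force: [-0.8, 1.0, 6.2]
gripper_width: 0.272
grasp_force: 49.9
t: 5.4
eef_pos: [0.4374, -0.3374, 0.175]
tool_rot: [0.0, 0.989, 0.149, 0.001]
contact_force: [0.6, 0.4, -1.6]
gripper_width: 0.271
grasp_force: 49.3
row [ 0.2908 -0.5432  0.0082] [-2.000e-04 -2.000e-04 -4.452e-01]
```

View pics/w2.png

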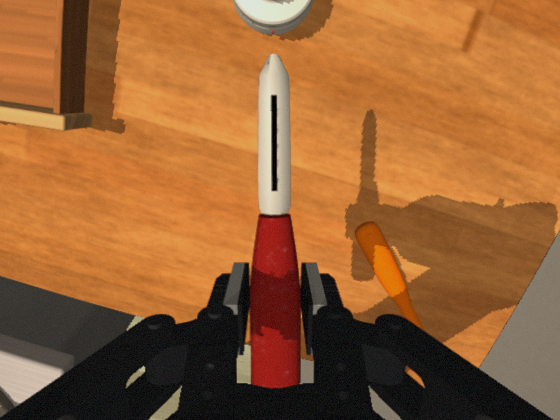

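The wrist view shows the peeler held squarely by its handle, with the tip at (275,55) and the pads at about row 310. I'll work out where its centre sits relative to the grip and then the drawer target.

```bash
python3 - <<'E'
from h import *
c=cam('wrist');p,r=tool()
T=ray(c,[[275,55],[275,214]],p[2]+.012);print(r.inv().apply(T-p).round(4))
C=np.array([.625,-.0097]);x=np.array([.9918,.1276]);y=np.array([-x[1],x[0]])
for z in(.17,.018):go([*(C-.1315*x-.0195*y),z],7.3)
E
```

```text
[[ 0.0957  0.0008 -0.0121]
 [ 0.0364  0.0008 -0.012 ]]
row [ 0.2874 -0.5199  0.0071] [-7.000e-04 -1.000e-04 -4.452e-01]
row [ 0.2877 -0.5194  0.3111] [-7.000e-04 -1.000e-04 -4.452e-01]
```

```bash
python3 -m crank '0.288 -0.52 0.007 0 0 -0.445 1; 0.288 -0.52 0.007 0 0 -0.445 1; 0.288 -0.52 0.007 0 0 -0.445 1; 0.288 -0.52 0.007 0 0 -0.445 1; 0.288 -0.52 0.007 0 0 -0.445 1; 0.288 -0.52 0.007 0 0 -0.445 1; 0.288 -0.52 0.007 0 0 -0.445 1; 0.288 -0.52 0.007 0 0 -0.445 1; 0.288 -0.52 0.007 0 0 -0.445 1; 0.288 -0.52 0.007 0 0 -0.445 1; 0.288 -0.52 0.007 0 0 -0.445 1; 0.288 -0.52 0.007 0 0 -0.445 1; 0.288 -0.52 0.007 0 0 -0.445 1; 0.288 -0.52 0.007 0 0 -0.445 1'
python3 - <<'E'
from h import *
c=cam('wrist');save(c,'w3.png')
C=np.array([.625,-.0097]);x=np.array([.9918,.1276]);y=np.array([-x[1],x[0]])
go([*(C-.1315*x-.0195*y),.018],7.3)
q=[(-75,-135,60),(-75,135,60),(-60,112,114),(-210,-135,52),(-210,135,52)]
for a in q: print(a,proj(c,[*(C+a[0]/1e3*x+a[1]/1e3*y),a[2]/1e3]))
E
```

```text
t: 6.9
eef_pos: [0.4978, -0.0466, 0.1705]
tool_rot: [-0.0, 0.661, 0.75, -0.0]
contact_force: [0.4, -1.4, -0.8]
gripper_width: 0.276
grasp_force: 49.4
row [ 0.0015 -0.0013  0.3053] [-0.0001 -0.     -0.0005]
(-75, -135, 60) [[338.02433411 333.07172995]]
(-75, 135, 60) [[358.62139845 -16.88018041]]
(-60, 112, 114) [[408.28034129  -1.64835433]]
(-210, -135, 52) [[187.19163755 327.35309186]]
(-210, 135, 52) [[158.02360695 -11.40893957]]
```

View pics/w3.png

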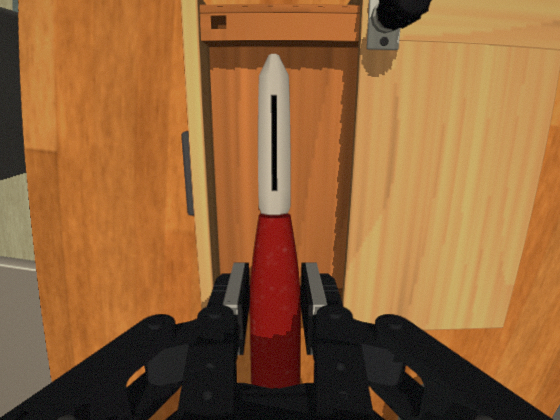

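The roof edge (about column 358) and panel match the prediction. The peeler lines up inside the opening, so I'll lower it and release with a small opening.

```bash
python3 -m crank '0.001 -0.001 0.09 0 0 0 1; 0.001 -0.001 0.17 0 0 0 1; 0.001 -0.001 0.23 0 0 0 1; 0.001 -0.001 0.27 0 0 0 1; 0.001 -0.001 0.29 0 0 0 1; 0.001 -0.001 0.302 0 0 0 1; 0.001 -0.001 0.304 0 0 0 1; 0.001 -0.001 0.304 0 0 0 1'
python3 -m crank '0 0 0 0 0 0 0.55; 0 0 0 0 0 0 0.55; 0 0 0 0 0 0 0.55; 0 0 0 0 0 0 0.55; 0 0 -0.02 0 0 0 0.55; 0 0 -0.06 0 0 0 0.55; 0 0 -0.12 0 0 0 0.55; 0 0 -0.2 0 0 0 0.55; 0 0 -0.28 0 0 0 0.55; 0 0 -0.34 0 0 0 0.55; 0 0 -0.34 0 0 0 0.55; 0 0 -0.34 0 0 0 0.55'
python3 - <<'E'
from h import *
c=cam('wrist');save(c,'w4.png')
im=np.array(c['image']);hsv=cv2.cvtColor(im,cv2.COLOR_RGB2HSV)
m=((hsv[...,0]<3)|(hsv[...,0]>172))&(hsv[...,1]>190)
C=np.array([.625,-.0097]);x=np.array([.9918,.1276]);y=np.array([-x[1],x[0]])
W=ray(c,np.argwhere(m)[:,::-1],.025)[:,:2]-C; print(np.percentile(W@x,[2,50,98]),np.percentile(W@y,[2,50,98]))
b=cam('side');im=np.array(b['image']);
cv2.imwrite('pics/side2.png',cv2.resize(im[180:270,200:340,::-1],None,fx=5,fy=5))
K=C-.06*x+.112*y; print(K)
go([*K,.18],7.3)
E
```

```text
t: 7.75
eef_pos: [0.4981, -0.0461, 0.0195]
tool_rot: [0.0, 0.661, 0.75, 0.0]
contact_force: [-0.4, -1.0, -0.7]
gripper_width: 0.277
grasp_force: 49.4
t: 8.95
eef_pos: [0.4976, -0.046, 0.1896]
tool_rot: [0.0, 0.661, 0.75, 0.001]
contact_force: [-0.3, 0.9, -1.2]
gripper_width: 0.449
grasp_force: 0.0
[-0.1407161  -0.13010412 -0.11943346] [-0.10919013 -0.04055072  0.01010195]
[0.5512008 0.0937256]
row [0.2635 0.1437 0.0159] [-0.0005 -0.0001 -0.0003]
```

View pics/w4.png

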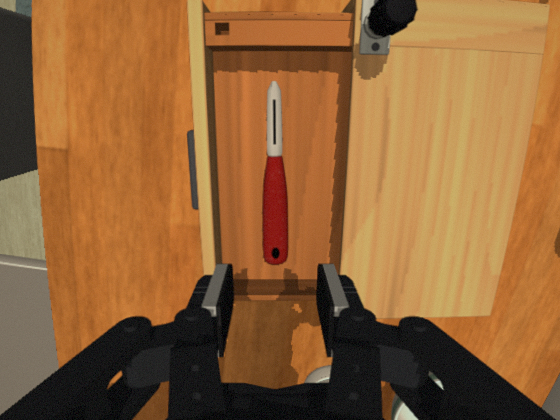

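The peeler is lying flat in the drawer, from (275,85) to (275,265), and released. Next I'll measure the knob from closer.

```bash
python3 -m crank '0.14 0.14 0 0 0 0 0.2; 0.14 0.14 0 0 0 0 0.2; 0.14 0.14 0 0 0 0 0.2; 0.14 0.14 0 0 0 0 0.2; 0.14 0.14 0 0 0 0 0.2; 0.14 0.14 0 0 0 0 0.2'
python3 - <<'E'
from h import *
c=cam('wrist');save(c,'w5.png')
im=np.array(c['image']);m=(im.max(2)<45).astype(np.uint8)
n,l,s,ce=cv2.connectedComponentsWithStats(m)
k0=proj(c,[.5512,.0937,.114])[0];k1=proj(c,[.5512,.0937,.078])[0];print('pred top,bottom',k0,k1)
for i in range(1,n):
    if s[i,4]>150: print(ce[i],s[i])
go([.5512,.0937,.18],7.3)
E
```

```text
t: 9.65
eef_pos: [0.5571, 0.0307, 0.1883]
tool_rot: [-0.0, 0.662, 0.75, -0.001]
contact_force: [-0.6, 0.7, 1.1]
gripper_width: 0.797
grasp_force: 0.0
pred top,bottom [277.44048025 127.77427197] [277.16766693 124.22228986]
[281.79229122 124.69807281] [264 106  36  39 934]
[547.98333333 224.72407407] [536 205  24  42 540]
[532.15881459 264.55395137] [ 510  243   50   52 1316]
[275.52037635 373.40798785] [    0   270   560   150 36881]
row [0.1263 0.0035 0.017 ] [-0.0003  0.0001 -0.001 ]
```

View pics/w5.png

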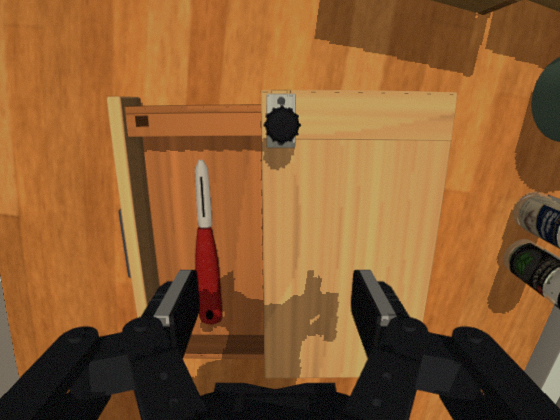

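The knob is seen head-on at (282,125), against a prediction of (277,128), which is about a 3 mm correction.

```bash
python3 - <<'E'
from h import *
c=cam('wrist');K=ray(c,[[281.8,124.9]],.11)[0];print(K)
K=(K[:2]+0.0*K[:2]);go([*K,.17],7.3);go([*K,.082],7.3)
E
```

```text
[0.55398079 0.09568311 0.11      ]
row [0.1292 0.0092 0.0374] [-0.0002  0.     -0.0009]
row [0.1292 0.0093 0.2134] [-0.0002  0.     -0.0009]
```

```bash
python3 -m crank '0.05 0.003 0 0 0 0 0.2; 0.1 0.007 0 0 0 0 0.2; 0.128 0.008 0.03 0 0 0 0.2; 0.128 0.008 0.08 0 0 0 0.2; 0.128 0.008 0.14 0 0 0 0.2; 0.128 0.008 0.18 0 0 0 0.2; 0.128 0.008 0.205 0 0 0 0.2; 0.128 0.008 0.215 0 0 0 0.2; 0.128 0.008 0.215 0 0 0 0.2; 0.128 0.008 0.215 0 0 0 1; 0.128 0.008 0.215 0 0 0 1; 0.128 0.008 0.215 0 0 0 1; 0.128 0.008 0.215 0 0 0 1; 0.128 0.008 0.215 0 0 0 1; 0.128 0.008 0.215 0 0 0 1; 0.128 0.008 0.215 0 0 0 1; 0.128 0.008 0.215 0 0 0 1' 90
```

```text
t: 11.45
eef_pos: [0.5534, 0.0962, 0.0823]
tool_rot: [-0.001, 0.661, 0.75, -0.0]
contact_force: [-5.4, -0.2, 10.9]
gripper_width: 0.233
grasp_force: 87.6
```

```bash
python3 -m crank '0 0 -0.006 0 0 0 1; 0 0 -0.012 0 0 0 1; 0 0 -0.018 0 0 0 1; 0 0 -0.024 0 0 0 1; 0 0 -0.03 0 0 0 1; 0 0 -0.032 0 0 0 1; 0 0 -0.032 0 0 0 1; 0 0 -0.032 0 0 0 1; 0 0 -0.032 0 0 0 1; 0 0 -0.032 0 0 0 1; 0 0 -0.032 0 0 0 1; 0 0 -0.032 0 0 0 1; 0 0 -0.032 0 0 0 1; 0 0 -0.032 0 0 0 1; 0 0 -0.032 0 0 0 1; 0 0 -0.032 0 0 0 1; 0 0 -0.032 0 0 0 1; 0 0 -0.032 0 0 0 1'
python3 - <<'E'
from h import *
b=cam('side');im=np.array(b['image'])
cv2.imwrite('pics/side3.png',cv2.resize(im[170:280,200:340,::-1],None,fx=5,fy=5))
E
```

```text
t: 13.25
eef_pos: [0.5533, 0.0961, 0.0967]
tool_rot: [-0.0, 0.661, 0.75, -0.001]
contact_force: [1.7, 0.5, -25.7]
gripper_width: 0.226
grasp_force: 88.6
```

View pics/side3.png

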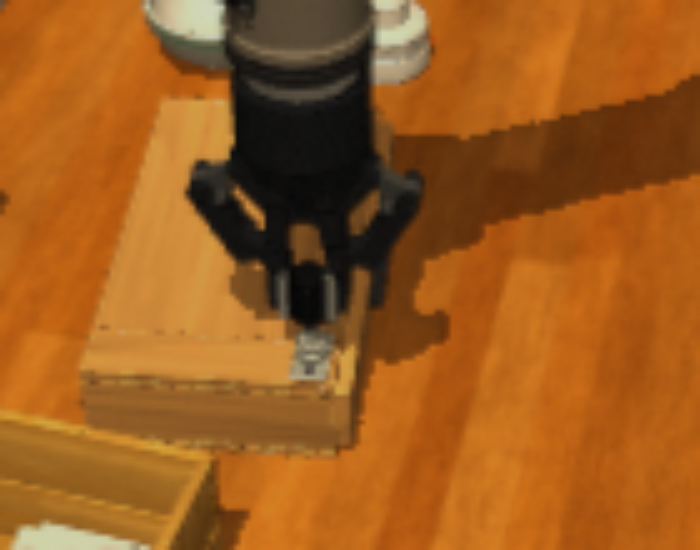

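The drawer is shut, and the knob is held against its stop: it rose 14.4 mm and the pull of about 26 N is well above the spring's 9 N.

```bash
python3 -c "
from h import *
o=bot.get_obs();print(o['eef_pos'],o['contact_force'],o['grasp_force'],o['gripper_width'])
print(ticket.hand_in())"
```

```text
[0.55327914 0.09613241 0.09668854] [  2.4061301    0.35050398 -25.37792021] 88.63259810954332 0.23082649681632392
the job is handed in; nothing more can be done
None
```

I laid the peeler flat in the drawer and let go, pulled the knob up against its stop so the drawer ran shut, and handed the job in at about 13 s while still holding the knob up; no verdict came back.

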